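# Shut the canister and hold its sprung keeper arm on the stop

### The job

Close the round grey canister on the bench for the locking pin: press its loose lid straight down onto the rim until it is fully seated and level, and then swing the sprung steel arm across the lid until it is right against its stop. The arm springs back if let go, so finish while still holding it there with the gripper, for a colleague to fit the pin; the lid must stay seated. Do not knock away the brush, jar, magnet and grinding disc that lie around the work.

Things in the scene. Friction and masses are not known exactly. Their poses are not given: they have to be found in the camera images.
- station: fixed closing station: grey base plate 170 x 240 x 12 mm with an upright grey-painted canister (100 mm across, rim 100 mm above the table), a steel pivot column (32 mm across) and a stop post. Origin on the table under the canister's axis; x points away from the robot at yaw 0, y from the canister to the pivot column, whose axis is at x 0, y +105 mm; z up
- stop_post (a point): top of the thin steel stop post, 14 mm across, 121 mm above the table; at x +18.5, y -72 mm of the station. The far side of the arm comes up against it
- lid: loose round flat aluminium lid, 111 mm across, 16 mm tall (12 mm skirt, 4 mm top); origin on its axis at the skirt's lower edge, z up. It starts proud, level within 4 degrees, on four sprung beads under the rim, origin 92 to 98 mm above the table. About 5 to 20 N passes the beads; it may go down on one side first, then the high side needs pressing. Seated: origin at 88 mm, stays down by itself
- lid_top (a point): centre of the lid's top face: 108 to 113 mm above the table at the start, 104 mm when seated
- swing (a joint): angle of the swing arm about its vertical pivot, rad: 0 sprung open (arm points obliquely towards the robot, clear of the lid); grows counter-clockwise from above, the free end moving away from the robot and across the lid; 0.95 on the stop, arm over the canister's middle along the station's -y. A spring always pulls it back: 2.5 N at the peg to start, 6.5 N at the stop
- swing_arm: the swing arm: a flat steel bar 22 mm wide and 12 mm thick, underside 108 mm and top 120 mm above the table (4 mm clear above a seated lid; a lid left proud blocks it), running from the pivot along its own -y axis to 186 mm. Origin on the pivot axis at the bar's underside
- swing_peg (a point): middle of the upright steel grip peg near the arm's free end, 145 mm above the table: a round peg 18 mm across, standing 50 mm above the bar (120 to 170 mm above the table), 175 mm from the pivot axis
- swing_pivot (a point): point on the pivot axis, fixed, 120 mm above the table; a nut there rises to 130 mm
- vice: small grey bench vice, fixed, 150 x 100 mm and 82 mm tall, not part of the job; on the other side of the table from the station. Origin at the centre of its underside
- brush: wire brush, 200 mm long, 42 mm wide, 20 mm high, lying in front of the station, beneath the swing arm; origin at mid length on its underside; loose, not part of the job
- jar: small jar with a screw cap, 56 mm across, 70 mm tall, standing behind the canister; origin at the centre of its underside; loose, not part of the job
- magnet: flat dark welding magnet square, 85 x 85 x 16 mm, lying behind the vice; origin near its middle on its underside; loose, not part of the job
- disc: black grinding disc, 115 mm across, 6 mm thick, lying in front of the vice; origin at the centre of its underside; loose, not part of the job
Not all that is in view belongs to the job. There is more than one size of the lid; the one meant has the size given above.

How it is judged:
On the way, in this order (a step that is already met when the one before it is completed fails the run):
1. the lid is pressed home, level on the canister's rim, with the arm still swung open (z of lid in the frame of station between 0.085 and 0.0905 m and angle between lid's own z axis and vertical below 0.035 rad and horizontal distance between lid and station below 0.005 m and value of joint swing below 0.35 rad), for 0.2 s.
2. the arm is swung across the seated lid to its stop (z of lid in the frame of station between 0.085 and 0.0905 m and angle between lid's own z axis and vertical below 0.035 rad and horizontal distance between lid and station below 0.005 m and value of joint swing above 0.9 rad), for 0.2 s.
At the end, for the whole second after the job is handed in: The lid is on the canister, within 2.5 mm of fully down, level within 2 degrees and centred within 5 mm; the arm is within 0.05 rad of its stop (joint above 0.90) and the robot still bears on it with more than 2 N (all of step 2 and (contact force between swing_arm and the fingers above 2 N or contact force between swing_arm and the arm above 2 N)); the arm keeps its last pose, push and grip.
It fails at once if the brush, jar, magnet or disc is disturbed (moved more than 40 mm) (distance of any of brush, jar, magnet, disc from where it was at the start of the episode above 0.04 m).
It also fails if it takes over 51 s, if anything falls off the work surface, if the arm or the gripper's body presses on something with over 40 N, if the wrist force passes 120 N, or if a joint passes its speed limit or range.

### The arm

A 6-joint arm with a two-finger parallel gripper is mounted at the origin on the work surface. World frame = base frame: x ahead of the robot, y to its left, z up, the work surface at z = 0. Lengths are in m, angles in rad, forces in N, time in s.
With the tool pointing down it reaches from about 0.2 to 0.875 m from the base axis. Payload 3.4 kg.
Tool frame: the origin (TCP) lies between the finger pads; the fingertips stand manip.tcp_to_tips ahead of it and the grasp point (between the pads) lies 5 mm behind it (manip.tcp_to_tips is the distance from the TCP to the fingertips, in m); z points along the fingers, y is the line along which they close (so a half turn about z gives the same grasp; the last joint's range is limited). The gripper opens to 94 mm and grips with 3 to 60 N. Pads are 16 mm wide; open, the fingers measure 119 mm over their backs; the gripper's body (75 mm by 177 mm) begins 78 mm behind the grasp point.
Start: joints at [-1.306, 0.276, 1.505, -0, 1.361, -0.121], TCP at [0.216, -0.533, 0.219] pointing down, gripper open.
Joint ranges: [-2.89, 2.89], [-0.75, 2.08], [0.22, 2.7], [-1.18, 4.32], [0.11, 2.71], [-2.7, 2.7]. Speed limits (rad/s): [2.57, 2.57, 3.14, 3.14, 3.14, 3.14].

### API

Orientations are given as a unit quaternion [x, y, z, w].
In Python, from bench import sensors, eyes, job, manip gives the robot as it stands. The module is installed in compiled form; this text tells all that it offers.
- The arm moves only by the tool step_arm, never from a script. Its argument "steps" is a list of rows, each an object with "delta_rot": the turn, a rotation vector about the world's x, y, z in degrees, a list of three; "delta_pos": the shift along the world's x, y, z in cm, a list of three; "hand": the gripper's target within -1 to 1 (fully open at 1, half-way at 0, shut at -1). In form: [{"delta_rot": [wx, wy, wz], "delta_pos": [dx, dy, dz], "hand": hand}, ...]. A call has 1 to 12 rows; each row is the pose to reach, as a shift and turn from the pose commanded when the call began; what a row does not reach only later rows make up. A row lasts 1/8 s, in which the tool goes at most 62.5 mm and 10.7 degrees, less where a joint would pass 70% of its speed; a pose out of reach is approached as far as the arm can. A call with a gripper value outside its range is refused whole. The fingers move at their own pace and stop on an object; "grip_force" is the grip in N (left out, the last holds). Time passes only in rows, so rows that repeat a pose let the fingers close. It gives the time, the measured TCP pose, the force, the opening and the grip force at its end, in the units of the state.
- sensors.sense(): the state, without advancing time (a new reading comes with each control period).
- eyes.capture(name): name is "scene" or "top"; returns a dict with "pixels" (400x640x3 uint8, blue, green, red), "range_z" (400x640 float32, m along the optical axis (not along the pixel's ray), 0 where there is no reading), "fx", "fy", "cx", "cy" (pixels), "k1" (the pictures are not rectified: a ray, as slopes to the right and down, at radius r is drawn at 1 + k1 r^2 times it, then the intrinsics apply), "world_from_camera" (4x4, takes a point from camera to world coordinates). Camera axes: x right, y down, z forward; pixel columns grow to the right and rows downward; lengths in m; the calibration is good to about 2 mm. A picture is of the moment at which its call begins.
- job.hand_in(): hands the job in; it is judged then, once.
The state is a dict: "time": time; "joint_positions": joint angles; "joint_velocities": joint speeds; "joint_torque": joint torques, N m; "tcp_pos": TCP position; "ee_rot": TCP orientation; "force": force on the tool from outside, world axes, zero at the start; "moment": the same for the moment, N m; "opening": finger opening in m; "grip_force": force on a finger pad.
Only numpy, scipy, OpenCV 4.12 (cv2) and the standard library are available. Lean on these libraries where they do the work, as an engineer would, in place of code of your own. Each camera call takes 0.05 s, during which the arm holds its last target. There are 200 camera calls.

## Working session

There is one attempt and no reset: what is moved stays moved. The work goes in short steps, Python scripts to look and compute and a tool call to move; the robot and the scene stay as the last step left them, time stands still between calls to the robot, and variables do not carry over. Pictures are saved under pics/ and viewed, at most 10 in all, crops included, and the job is handed in when it is done.

Besides the shell and the picture viewer there is one more tool, called as name(argument=value, ...) on one line, values as JSON. step_arm: Moves the arm, as the interface text tells. Its arguments: {"type":"object","properties":{"steps":{"type":"array","items":{"type":"object","properties":{"delta_rot":{"type":"array","items":{"type":"number"}},"delta_pos":{"type":"array","items":{"type":"number"}},"hand":{"type":"number"}}}},"grip_force":{"type":"number"}},"required":["steps"]}

```bash
mkdir -p pics; cat > h.py <<'E'
import numpy as np, cv2
from bench import sensors, eyes, job, manip
def cap(n):
    c=eyes.capture(n); np.savez('%s.npz'%n,**c); return c
def load(n): return dict(np.load('%s.npz'%n))
def rays(c,uv):
    uv=np.atleast_2d(np.array(uv,float)); d=(uv-[c['cx'],c['cy']])/[c['fx'],c['fy']]
    s=d.copy()
    for _ in range(10): s=d/(1+c['k1']*(s**2).sum(1,keepdims=True))
    T=c['world_from_camera']; return T[:3,3],np.c_[s,np.ones(len(s))]@T[:3,:3].T
def plane(c,uv,z):
    o,r=rays(c,uv); return o+r*((z-o[2])/r[:,2])[:,None]
def cloud(c):
    v,u=np.mgrid[0:400,0:640]; o,r=rays(c,np.c_[u.ravel(),v.ravel()])
    return (o+r*c['range_z'].reshape(-1,1)).reshape(400,640,3)
E
python3 - <<'E'
from h import *
for n in('scene','top'):
    c=cap(n); cv2.imwrite(f'pics/{n}0.png',c['pixels']); print(c['world_from_camera'].round(3),c['fx'],c['k1'])
print(manip.tcp_to_tips,sensors.sense())
E
```

```text
[[-0.195  0.657 -0.729  1.369]
 [ 0.981  0.144 -0.133  0.081]
 [ 0.018 -0.74  -0.672  0.837]
 [ 0.     0.     0.     1.   ]] 414.58886814572526 -0.028563815729450343
[[ 0.012 -0.996  0.089  0.495]
 [-1.    -0.014 -0.023 -0.038]
 [ 0.024 -0.089 -0.996  1.525]
 [ 0.     0.     0.     1.   ]] 520.2124691933329 -0.030599856845226144
0.014 {'time': 0.1, 'joint_positions': array([-1.30601405e+00,  2.76498371e-01,  1.50595103e+00, -1.92717773e-05,
        1.36070927e+00, -1.20990555e-01]), 'joint_velocities': array([ 6.72920805e-05, -1.29194850e-03, -1.39718235e-03,  1.49419984e-04,
        6.13741241e-04, -1.03571725e-04]), 'joint_torque': array([ 1.86589263e-03, -4.05456805e+01, -2.37780404e+01,  7.05197803e-02,
        3.00198770e-02, -5.67309996e-05]), 'tcp_pos': array([ 0.2162284 , -0.53228995,  0.21873238]), 'ee_rot': array([ 9.81454332e-01,  1.91694498e-01, -6.56449557e-05, -7.80312545e-04]), 'force': array([ 0.55705605,  0.41741102, -0.67707597]), 'moment': array([0.03085524, 0.0130847 , 0.03096904]), 'grip_force': 0.0, 'opening': 0.09393507427808635}
```

View pics/scene0.png

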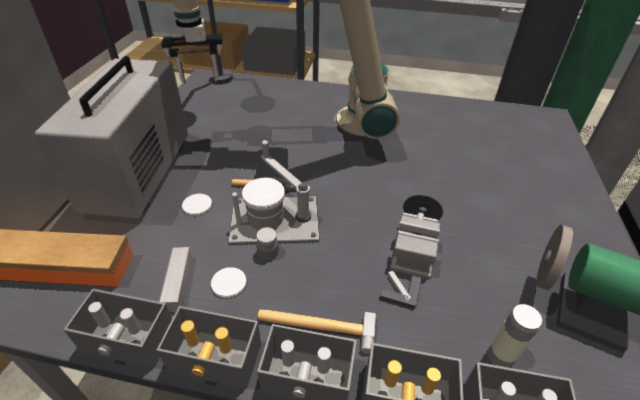

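View pics/top0.png

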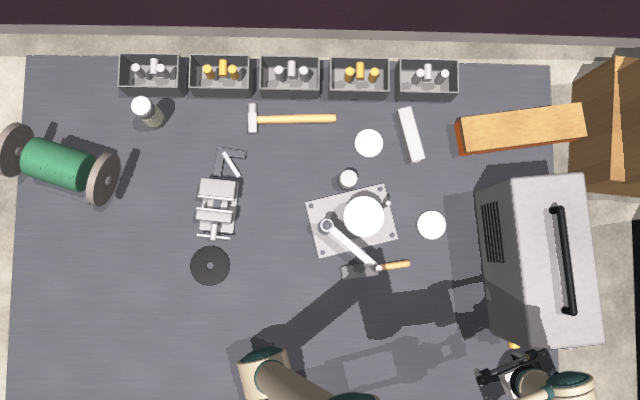

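Scene view: the canister with its lid is at (264,195), the arm's peg at (265,148), the pivot at (303,200), the stop post at (236,205) and the jar at (266,242). Top view: the lid on the canister is at (364,216), the pivot at (327,226), the peg at (378,267) and the brush at (380,268).

Lid candidates (top view): the disc on the canister (364,216), and loose white discs on the table at (368,143) and (432,225). The one on the canister fits the description. I'll check its size and take a close crop.

```bash
python3 - <<'E'
from h import *
for n in('top','scene'):
    c=load(n); P=cloud(c); np.set_printoptions(precision=4,suppress=True)
    g=cv2.cvtColor(c['pixels'],cv2.COLOR_BGR2GRAY)
    if n=='top':
        for nm,(u,v),z in(('lid',(364,216),.11),('d2',(368,143),.016),('d3',(432,225),.016)):
            m=(g>190).astype(np.uint8)
            m=cv2.morphologyEx(m,cv2.MORPH_OPEN,np.ones((5,5)))
            k=cv2.connectedComponents(m)[1]; mm=(k==k[v,u])
            cs,_=cv2.findContours(mm.astype(np.uint8),cv2.RETR_EXTERNAL,cv2.CHAIN_APPROX_NONE)
            q=max(cs,key=len)[:,0]; zz=np.median(P[mm][:,2]); w=plane(c,q,zz)[:,:2]
            ce,r=cv2.minEnclosingCircle(w.astype(np.float32)); print(nm,mm.sum(),zz,ce,r*2)
    # heights
    roi=(P[...,0]>.2)&(P[...,0]<.7)&(P[...,1]>-.4)&(P[...,1]<.15)
    x=P[roi&(P[...,2]>.1)&(P[...,2]<.117)]; 
    x0=np.median(x,0);print(n,'lid band',len(x),x0)
    L=P[(np.hypot(P[...,0]-x0[0],P[...,1]-x0[1])<.04)&(P[...,2]>.098)&(P[...,2]<.118)]
    A=np.c_[L[:,:2]-x0[:2],np.ones(len(L))]; print('plane',np.linalg.lstsq(A,L[:,2],rcond=None)[0],len(L))
    x=P[roi&(P[...,2]>.15)&(P[...,2]<.18)]; print('peg?',len(x),np.median(x,0),x.min(0),x.max(0))
    x=P[roi&(P[...,2]>.123)&(P[...,2]<.135)]; print('nut?',len(x),np.median(x,0))
c=load('top');cv2.imwrite('pics/top_crop.png',cv2.resize(c['pixels'][130:300,280:470],None,fx=4,fy=3.5,interpolation=cv2.INTER_CUBIC)[:600,:800])
E
```

```text
lid 2562 0.10401967671349499 (0.5835009217262268, -0.17577160894870758) 0.24445927143096924
d2 636 0.010993428123422522 (0.818203330039978, -0.23471619188785553) 0.08585301786661148
d3 647 0.010507961622947093 (0.5777093172073364, -0.4209250509738922) 0.08579995483160019
top lid band 1460 [ 0.5877 -0.2076  0.1111]
plane [ 0.0083 -0.0099  0.1108] 664
peg? 373 [0.2329 0.0312 0.1681] [ 0.2005 -0.2518  0.15  ] [0.4643 0.1211 0.1797]
nut? 140 [ 0.5426 -0.1115  0.1257]
scene lid band 1356 [ 0.5897 -0.1992  0.1115]
plane [ 0.0039 -0.0039  0.1119] 475
peg? 460 [0.2347 0.0465 0.1659] [ 0.2015 -0.2506  0.15  ] [0.4663 0.1206 0.1799]
nut? 199 [0.2396 0.0218 0.1285]
```

View pics/top_crop.png

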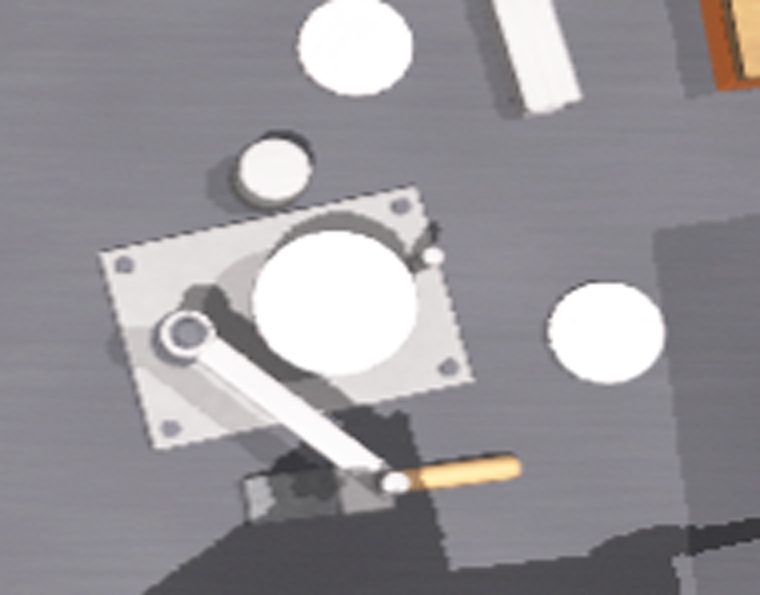

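The crop shows the chosen lid at (335,303), about 41 px across, which is ≈ 111 mm. The loose discs are about 86 mm. It also shows the pivot nut (187,335), the post (433,257) and the peg (397,481).

```bash
python3 - <<'E'
from h import *
np.set_printoptions(precision=4,suppress=True)
c=load('top'); px=lambda u,v:[280+(u+.5)/4-.5,130+(v+.5)/3.5-.5]
lid=plane(c,px(335,303),.111)[0];piv=plane(c,px(187,335),.13)[0];post=plane(c,px(433,257),.121)[0];peg=plane(c,px(397,481),.17)[0]
print(lid,piv,post,peg)
d=piv-lid; print('piv dist',np.hypot(*d[:2]),'yaw',np.degrees(np.arctan2(-d[0],d[1])))
e=post-piv; print('post dist',np.hypot(*e[:2]),'exp',np.hypot(18.5,177), 'yaw',np.degrees(np.arctan2(e[1],e[0])-np.arctan2(-177,18.5)))
p=peg-piv; print('peg dist',np.hypot(*p[:2]),np.degrees(np.arctan2(p[0],-p[1])))
# jar/ lid check in the other view: lid rows in cloud of each camera
for n in('top','scene'):
    P=cloud(load(n)); q=P[(np.hypot(P[...,0]-lid[0],P[...,1]-lid[1])<.07)&(P[...,2]>.106)&(P[...,2]<.116)]
    print(n,len(q),(q.min(0)+q.max(0))/2,q.max(0)-q.min(0))
    for nm,w in(('peg',peg),('post',post),('nut',piv)):
        q=P[(np.hypot(P[...,0]-w[0],P[...,1]-w[1])<.02)&(P[...,2]>(.13 if nm=='peg' else .115))]
        print(nm,len(q),np.median(q,0) if len(q) else '', q[:,2].max() if len(q) else '')
E
```

```text
[ 0.5925 -0.2089  0.111 ] [ 0.5653 -0.107   0.13  ] [ 0.6286 -0.2745  0.121 ] [ 0.4566 -0.2426  0.17  ]
piv dist 0.10545412848571889 yaw 14.966388293749382
post dist 0.17904485878409854 exp 177.96418178948258 yaw 14.733817445966656
peg dist 0.17384642101497919 -38.717789855117935
top 1179 [ 0.5935 -0.2096  0.111 ] [0.1101 0.1074 0.01  ]
peg 52 [ 0.4566 -0.2408  0.168 ] 0.17570323593799975
post 18 [ 0.6314 -0.2748  0.1204] 0.12511322389633883
nut 133 [ 0.5663 -0.109   0.122 ] 0.1372450043779092
scene 986 [ 0.5936 -0.2115  0.111 ] [0.1121 0.115  0.0099]
peg 92 [ 0.4605 -0.2407  0.1551] 0.17285451850280298
post 24 [ 0.6326 -0.274   0.1198] 0.12335710517222198
nut 109 [ 0.5732 -0.1063  0.1225] 0.13351775409360467
```

step_arm(steps=[{"delta_pos": [3, 5.5, 0], "delta_rot": [0, 0, 0], "hand": 0}, {"delta_pos": [6, 11, 0], "delta_rot": [0, 0, 0], "hand": 0}, {"delta_pos": [9, 16.5, 0], "delta_rot": [0, 0, 0], "hand": 0}, {"delta_pos": [13, 21, 0], "delta_rot": [0, 0, 0], "hand": 0}, {"delta_pos": [17.5, 25, 0], "delta_rot": [0, 0, 0], "hand": 0}, {"delta_pos": [22, 28.5, 0], "delta_rot": [0, 0, 0], "hand": 0}, {"delta_pos": [27, 31, 0], "delta_rot": [0, 0, 0], "hand": 0}, {"delta_pos": [32.5, 32.4, 0], "delta_rot": [0, 0, 0], "hand": 0}, {"delta_pos": [37.7, 32.4, 0], "delta_rot": [0, 0, 0], "hand": 0}, {"delta_pos": [37.7, 32.4, -3], "delta_rot": [0, 0, 0], "hand": 0}, {"delta_pos": [37.7, 32.4, -7], "delta_rot": [0, 0, 0], "hand": 0}, {"delta_pos": [37.7, 32.4, -7], "delta_rot": [0, 0, 0], "hand": 0}], grip_force=20)

```text
time: 1.6
tcp_pos: [0.5909, -0.2075, 0.1458]
ee_rot: [0.981, 0.192, -0.003, -0.002]
force: [0.4, 0.3, 0.5]
opening: 0.0468
grip_force: 0.0
```

step_arm(steps=[{"delta_pos": [0.2, -0.2, -1.0], "hand": 0}, {"delta_pos": [0.2, -0.2, -1.8], "hand": 0}, {"delta_pos": [0.2, -0.2, -2.1], "hand": 0}, {"delta_pos": [0.2, -0.2, -2.2], "hand": 0}, {"delta_pos": [0.2, -0.2, -2.3], "hand": 0}, {"delta_pos": [0.2, -0.2, -2.4], "hand": 0}])

```text
invalid input
```

step_arm(steps=[{"delta_pos": [0.2, -0.2, -1.0], "delta_rot": [0, 0, 0], "hand": 0}, {"delta_pos": [0.2, -0.2, -1.8], "delta_rot": [0, 0, 0], "hand": 0}, {"delta_pos": [0.2, -0.2, -2.1], "delta_rot": [0, 0, 0], "hand": 0}, {"delta_pos": [0.2, -0.2, -2.2], "delta_rot": [0, 0, 0], "hand": 0}, {"delta_pos": [0.2, -0.2, -2.3], "delta_rot": [0, 0, 0], "hand": 0}, {"delta_pos": [0.2, -0.2, -2.4], "delta_rot": [0, 0, 0], "hand": 0}])

```text
time: 2.35
tcp_pos: [0.5956, -0.2109, 0.1259]
ee_rot: [0.981, 0.192, 0.0, 0.0]
force: [0.2, 0.6, 2.2]
opening: 0.0468
grip_force: 1.3
```

step_arm(steps=[{"delta_pos": [-0.2, 0.1, -0.15], "delta_rot": [0, 0, 0], "hand": 0}, {"delta_pos": [-0.2, 0.1, -0.3], "delta_rot": [0, 0, 0], "hand": 0}, {"delta_pos": [-0.2, 0.1, -0.45], "delta_rot": [0, 0, 0], "hand": 0}, {"delta_pos": [-0.2, 0.1, -0.6], "delta_rot": [0, 0, 0], "hand": 0}, {"delta_pos": [-0.2, 0.1, -0.7], "delta_rot": [0, 0, 0], "hand": 0}, {"delta_pos": [-0.2, 0.1, -0.7], "delta_rot": [0, 0, 0], "hand": 0}])

```text
time: 3.1
tcp_pos: [0.5941, -0.2101, 0.1193]
ee_rot: [0.981, 0.192, 0.001, 0.001]
force: [1.5, -0.8, 1.0]
opening: 0.0473
grip_force: 0.7
```

step_arm(steps=[{"delta_pos": [0, 0, -0.15], "delta_rot": [0, 0, 0], "hand": 0}, {"delta_pos": [0, 0, -0.3], "delta_rot": [0, 0, 0], "hand": 0}, {"delta_pos": [0, 0, -0.4], "delta_rot": [0, 0, 0], "hand": 0}, {"delta_pos": [0, 0, -0.4], "delta_rot": [0, 0, 0], "hand": 0}])

```text
time: 3.6
tcp_pos: [0.5938, -0.21, 0.1182]
ee_rot: [0.981, 0.192, 0.001, 0.001]
force: [-3.3, 1.2, 18.8]
opening: 0.0472
grip_force: 9.4
```

step_arm(steps=[{"delta_pos": [0, 0, -0.2], "delta_rot": [0, 0, 0], "hand": 0}, {"delta_pos": [0, 0, -0.2], "delta_rot": [0, 0, 0], "hand": 0}, {"delta_pos": [0, 0, 1], "delta_rot": [0, 0, 0], "hand": 0}, {"delta_pos": [0, 0, 5], "delta_rot": [0, 0, 0], "hand": 0}, {"delta_pos": [-5, -1, 10], "delta_rot": [0, 0, 10], "hand": 0}, {"delta_pos": [-10, -2, 10], "delta_rot": [0, 0, 20], "hand": 0}, {"delta_pos": [-15, -3, 10], "delta_rot": [0, 0, 30], "hand": 0}, {"delta_pos": [-21, -3, 10], "delta_rot": [0, 0, 40], "hand": 0}, {"delta_pos": [-26, -3, 10], "delta_rot": [0, 0, 50], "hand": 0}, {"delta_pos": [-28, -3, 10], "delta_rot": [0, 0, 56], "hand": 0}, {"delta_pos": [-28, -3, 10], "delta_rot": [0, 0, 56], "hand": 0}])

```text
time: 4.97
tcp_pos: [0.3119, -0.2391, 0.2141]
ee_rot: [0.778, 0.629, 0.0, -0.001]
force: [0.2, -0.3, 0.4]
opening: 0.0465
grip_force: 0.0
```

```bash
python3 - <<'E'
from h import *
np.set_printoptions(precision=4,suppress=True)
for n in('top','scene'):
    old=cloud(load(n)); c=cap(n); P=cloud(c)
    cv2.imwrite(f'pics/{n}1.png',c['pixels'])
    for Q in(old,P):
        L=Q[(np.hypot(Q[...,0]-.593,Q[...,1]+.21)<.045)&(Q[...,2]>.095)&(Q[...,2]<.118)]
        A=np.c_[L[:,:2]-[.593,-.21],np.ones(len(L))]; print(n,np.linalg.lstsq(A,L[:,2],rcond=None)[0],len(L))
        q=Q[(np.hypot(Q[...,0]-.593,Q[...,1]+.21)<.065)&(Q[...,2]>.099)&(Q[...,2]<.115)];print((q.min(0)+q.max(0))/2)
c=load('scene'); cv2.imwrite('pics/s1c.png',cv2.resize(c['pixels'][120:270,200:350],None,fx=4,fy=4,interpolation=cv2.INTER_CUBIC))
E
```

```text
top [ 0.0037 -0.0095  0.1108] 838
[ 0.5935 -0.2098  0.1074]
top [-0.0054  0.004   0.1032] 828
[ 0.5925 -0.2102  0.1061]
scene [ 0.0012 -0.0005  0.1119] 605
[ 0.5937 -0.2088  0.107 ]
scene [-0.0002  0.0015  0.1042] 606
[ 0.5935 -0.2088  0.1038]
```

View pics/s1c.png

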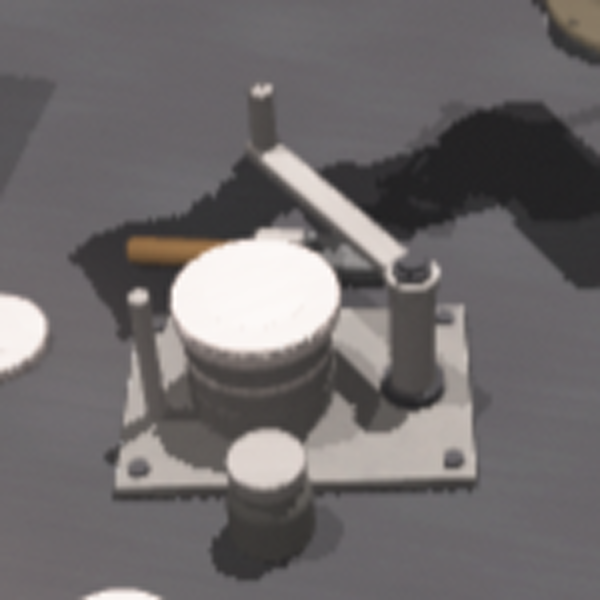

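The lid is level with its top at 104 mm in both views. In the crop it sits centred on the canister at (255,300), and the arm is still open with the peg at (262,115). Next I'll move above the peg and descend around it.

step_arm(steps=[{"delta_pos": [5, -0.1, 0], "delta_rot": [0, 0, 0], "hand": 0.1}, {"delta_pos": [10, -0.2, 0], "delta_rot": [0, 0, 0], "hand": 0.1}, {"delta_pos": [14.3, -0.3, 0], "delta_rot": [0, 0, 0], "hand": 0.1}, {"delta_pos": [14.3, -0.3, -1.5], "delta_rot": [0, 0, 0], "hand": 0.1}, {"delta_pos": [14.3, -0.3, -1.5], "delta_rot": [0, 0, 0], "hand": 0.1}])

```text
time: 5.7
tcp_pos: [0.4556, -0.2415, 0.1973]
ee_rot: [0.776, 0.63, -0.001, -0.003]
force: [-1.3, -0.4, 0.8]
opening: 0.0519
grip_force: 0.0
```

step_arm(steps=[{"delta_pos": [0, -0.1, -2], "delta_rot": [0, 0, 0], "hand": 0.1}, {"delta_pos": [0, -0.1, -4], "delta_rot": [0, 0, 0], "hand": 0.1}, {"delta_pos": [0, -0.1, -5.6], "delta_rot": [0, 0, 0], "hand": 0.1}, {"delta_pos": [0, -0.1, -5.6], "delta_rot": [0, 0, 0], "hand": 0.1}, {"delta_pos": [0, -0.1, -5.6], "delta_rot": [0, 0, 0], "hand": -0.8}, {"delta_pos": [0, -0.1, -5.6], "delta_rot": [0, 0, 0], "hand": -0.8}, {"delta_pos": [0, -0.1, -5.6], "delta_rot": [0, 0, 0], "hand": -0.8}, {"delta_pos": [0, -0.1, -5.6], "delta_rot": [0, 0, 0], "hand": -0.8}], grip_force=25)

```text
time: 6.7
tcp_pos: [0.455, -0.2441, 0.1438]
ee_rot: [0.776, 0.63, -0.001, -0.001]
force: [-5.1, -2.4, 3.8]
opening: 0.0176
grip_force: 25.0
```

step_arm(steps=[{"delta_pos": [1.35, -1.0, 0], "delta_rot": [0, 0, 3], "hand": -0.8}, {"delta_pos": [2.9, -1.95, 0], "delta_rot": [0, 0, 6], "hand": -0.8}, {"delta_pos": [4.55, -2.7, 0], "delta_rot": [0, 0, 9], "hand": -0.8}, {"delta_pos": [6.3, -3.3, 0], "delta_rot": [0, 0, 12], "hand": -0.8}, {"delta_pos": [8.1, -3.75, 0], "delta_rot": [0, 0, 15], "hand": -0.8}, {"delta_pos": [9.9, -3.95, 0], "delta_rot": [0, 0, 18], "hand": -0.8}, {"delta_pos": [11.75, -4.0, 0], "delta_rot": [0, 0, 21], "hand": -0.8}, {"delta_pos": [13.55, -3.85, 0], "delta_rot": [0, 0, 24], "hand": -0.8}, {"delta_pos": [14.3, -3.7, 0], "delta_rot": [0, 0, 26], "hand": -0.8}, {"delta_pos": [14.3, -3.7, 0], "delta_rot": [0, 0, 27], "hand": -0.8}])

```text
time: 7.95
tcp_pos: [0.5984, -0.2841, 0.1438]
ee_rot: [0.607, 0.794, -0.003, 0.001]
force: [-4.8, -6.9, 1.8]
opening: 0.0177
grip_force: 25.0
```

step_arm(steps=[{"delta_pos": [0.5, -0.05, 0], "delta_rot": [0, 0, 0], "hand": -0.8}, {"delta_pos": [1.0, 0.05, 0], "delta_rot": [0, 0, 0], "hand": -0.8}, {"delta_pos": [1.3, 0.15, 0], "delta_rot": [0, 0, 0], "hand": -0.8}, {"delta_pos": [1.5, 0.2, 0], "delta_rot": [0, 0, 0], "hand": -0.8}, {"delta_pos": [1.5, 0.2, 0], "delta_rot": [0, 0, 0], "hand": -0.8}])

```text
time: 8.57
tcp_pos: [0.6109, -0.2819, 0.1438]
ee_rot: [0.608, 0.794, -0.004, -0.001]
force: [-9.5, -6.5, 3.1]
opening: 0.0178
grip_force: 25.0
```

step_arm(steps=[{"delta_pos": [0.2, 0, 0], "delta_rot": [0, 0, 0], "hand": -0.8}, {"delta_pos": [0.4, 0.05, 0], "delta_rot": [0, 0, 0], "hand": -0.8}, {"delta_pos": [0.4, 0.05, 0], "delta_rot": [0, 0, 0], "hand": -0.8}, {"delta_pos": [0.4, 0.05, 0], "delta_rot": [0, 0, 0], "hand": -0.8}])

```text
time: 9.07
tcp_pos: [0.6114, -0.2818, 0.1437]
ee_rot: [0.608, 0.794, -0.006, -0.004]
force: [-16.1, -7.0, 7.0]
opening: 0.0178
grip_force: 25.1
```

```bash
python3 - <<'E'
from h import *
c=cap('scene'); s=sensors.sense(); print(s['force'],s['tcp_pos'])
cv2.imwrite('pics/s2c.png',cv2.resize(c['pixels'][120:270,200:350],None,fx=4,fy=4,interpolation=cv2.INTER_CUBIC))
Q=cloud(c); L=Q[(np.hypot(Q[...,0]-.593,Q[...,1]+.21)<.045)&(Q[...,2]>.099)&(Q[...,2]<.107)]
A=np.c_[L[:,:2]-[.593,-.21],np.ones(len(L))]; print(np.linalg.lstsq(A,L[:,2],rcond=None)[0],len(L))
B=Q[(np.abs(Q[...,2]-.12)<.004)&(np.hypot(Q[...,0]-.585,Q[...,1]+.18)<.06)];d=np.linalg.svd(B[:,:2]-B[:,:2].mean(0))[2][0] if len(B)<3000 else 0
print(len(B),d,np.degrees(np.arctan2(d[0],-d[1])))
E
```

```text
[-15.98345943  -7.97409739   6.95299856] [ 0.61143188 -0.28180086  0.14371831]
[-0.00631282  0.00025848  0.10415558] 342
287 [-0.25501565  0.96693693] -165.225487628152
```

View pics/s2c.png

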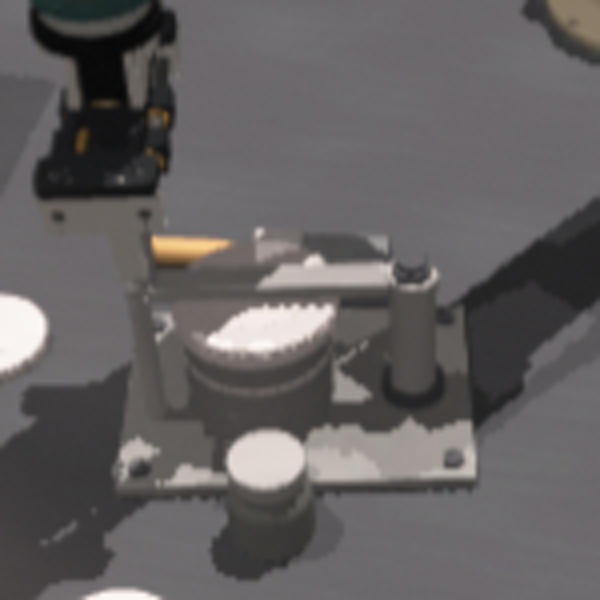

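The picture shows the bar lying across the middle of the lid (270,280) and up against the post (145,295), with the fingers still on the peg. The bar's measured direction is 14.8°, which matches the station's yaw. The push force rose without further motion, so the arm is on its stop, and the lid top is still at 104 mm.

```bash
python3 -c "
from h import *
print(job.hand_in())"
```

```text
the job is handed in; nothing more can be done
None
```

I pressed the lid down until it was seated and level (top at 104 mm), swung the arm to its stop, and handed in the job at about 9 s with the gripper still holding the arm there; the hand-in returned no verdict.

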